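Refit the lamp cover of a UV detector

TASK

The lamp of the UV detector has been changed and its cover lies on the bench: put the cover back. Pick it up by its rib, hook its lip under the ledge of the lamp opening with the cover tilted, then swing it down and press its free edge until the catch snaps and the cover stays shut and level by itself. Work by feel and gently: a thumb's push of about 8 N is enough, so never lean on the cover or the detector (25 N, springs included, bends them); do not touch the lamp inside, and leave the other things on the bench where they are.

Things in the scene. Friction and masses are not known exactly. Their poses are not given: they have to be found in the camera images.
- detector: White instrument, 260 (y) x 420 (x) x 140 mm high, fixed; origin: middle of underside, z up, display end to +x. In a cut-out of its flat top stands the lamp hood: aluminium box 174 (x) by 168 (y), opening 102 by 128. Its -x opening edge is the ledge, nominally at x -70, y 0, z 144 (rim); being set on slotted feet and shims it may be up to 12 mm off along x and 4 in height: find it by feel.
- cover_grip (a point): Middle of the pull rib (12 in x, 64 in y, 26 mm high) on the loose lamp cover, 13 above the cover's top. Axes as the cover's (x from lip to free edge, z up). Cover: white shallow moulding 100 (x) by 120 (y), 15 high below the rib, 0.14 to 0.28 kg; lies upright on the bench left or right of the detector. Shut, its axes agree with the detector's and its top is flush with the hood's rim.
- cover_lip (a point): Middle of the tip of the cover's lip: 70 mm to -x of the rib's middle, 19 below. The lip: 20 long (x), 90 wide, 3 thick, out of the cover's -x side, its upper face 4.5 below the cover's top. It goes under the ledge: a 3 mm sheet (the rim) at the opening's -x edge over a space 28 deep. Shut, the lip's tip is 20 beyond the ledge's edge, 6 below the rim, and the cover's -x side meets that edge.
- cover_edge (a point): Middle of the cover's free (+x) edge on its top: 50 mm to +x of the rib's middle, 13 below. Under it a bead rides over the catch, a sprung roller in the opening's +x wall, which snaps under about 8 N pressed down there. Until then this edge rests some 10 mm high. With the cover's -x side against the ledge the free edge clears the +x wall by 2 mm (1 while swinging in), else it lands on the rim.
- interlock (a joint): Lamp interlock: black sprung plunger, 9 mm across, in the +y seat rail near the catch, 1 to 1.6 N. 0 free, 0.0035 to 0.0045 m with the cover snapped home; without the catch it lifts the cover again. Seat rails run along both y sides of the opening, 15 mm below the rim: the cover's underside stands on them, when tilted (about 20 degrees is good) on its lower -x edge, the heel, which slides along them.
- lamp: Deuterium lamp standing in the opening: glass, 28 mm across, on a steel flange 48 across; its tip is 32 mm below the rim. Origin: middle of the flange's underside, at x -20, y 0, z 60 mm from the detector's origin. Not to be touched.
- vial_rack: Bystander: black rack with amber vials, 100 x 100 mm, 42 high, loose on the bench on the side of the detector away from the cover. Origin: middle of its underside.
- solvent_bottle: Bystander: clear laboratory bottle with blue cap, 86 mm across, 180 high, standing beyond the detector to the left. Origin: middle of its underside.
- driver: Bystander: screwdriver 170 mm long, lying on the bench beyond the detector to the right. x axis along it to the tip.
Mind the look-alikes: they are no part of the job. What is meant by the part that bears cover_grip is not pink, and is the smaller of those in its own colour.

How it is judged:
By the outcome, as a careful person would: the job done as asked, in the order asked, and still so for the second after the job is handed in, with the robot touching nothing.
It also fails if it takes over 72 s, if anything falls off the work surface, if the arm or the gripper's body presses on something with over 40 N, if the wrist force passes 120 N, or if a joint passes its speed limit or range.

ROBOT

A 6-joint arm with a two-finger parallel gripper is mounted at the origin on the work surface. World frame = base frame: x ahead of the robot, y to its left, z up, the work surface at z = 0. Lengths are in m, angles in degrees, forces in N, time in s.
With the tool pointing down it reaches from about 0.3 to 0.75 m from the base axis. Payload 8.5 kg.
Tool frame: the origin (TCP) lies midway between the tips of the shut fingers; the grasp point (between the pads) lies 19 mm behind it (env.hold_point_z is the distance from the TCP to the grasp point, in m); z points along the fingers, y is the line along which they close (so a half turn about z gives the same grasp; the last joint's range is limited). The gripper opens to 85 mm and grips with 20 to 120 N. Pads are 22 mm wide; open, the fingers measure 114 mm over their backs; the gripper's body (76 mm by 85 mm) begins 54 mm behind the grasp point. The pads swing forward as they close: fully open they stand 13 mm farther back than shut.
Start: joints at [-78.398, 21.807, 74.336, -0, 83.858, -12.336], TCP at [0.223, -0.503, 0.231] pointing down, gripper open.
Joint ranges: [-178.18, 178.18], [-50.72, 133.34], [12.68, 142.11], [-81.47, 261.47], [9.98, 163.14], [-165.26, 165.26]. Speed limits (degrees/s): [136.94, 136.94, 180, 180, 180, 180].

INTERFACE

Orientations are given as a 3x3 rotation matrix whose columns are the frame's x, y, z axes.
In Python, from rig import observe, get_image, camera_info, env gives the robot as it stands.
- The arm moves only by the tool drive_tool, never from a script. Its arguments are lists of equal length, an entry for each row: "offset": the shift along the tool's x, y, z in units of 40 mm (1.0 is 40 mm), a list of three; "turn": the turn, a rotation vector about the tool's x, y, z in units of 6 degrees (1.0 is 6 degrees), a list of three; "hand": the opening, from 0 (shut) to 1 (fully open). A call has exactly 10 rows; each row shifts and turns the commanded pose from where the row before left it, along the tool's axes as they then stand; what a row does not reach is not made up. A row lasts 1/8 s, in which the tool goes at most 62.5 mm and 10.7 degrees, less where a joint would pass 70% of its speed; a pose out of reach is approached as far as the arm can. A call is refused whole if a number of a shift passes 1 or a number of a turn 1, either way. A call with a gripper value outside its range is refused whole. The fingers move at their own pace and stop on an object; "newtons" is the grip in N (left out, the last holds). Time passes only in rows, so rows that do not move let the fingers close, or fill a call up. It gives the time, the measured TCP pose, the force, the opening and the grip force at its end, in the units of the state.
- observe(): the state, without advancing time (a new reading comes with each control period).
- get_image(name): name is "scene" or "top" or "wrist"; returns the picture (384x512x3 uint8, blue, green, red); there is no depth.
- camera_info(name): a dict with "fx", "fy", "cx", "cy" (pixels), "world_to_cam" (4x4, takes a point from world to camera coordinates). Camera axes: x right, y down, z forward; pixel columns grow to the right and rows downward; lengths in m; the calibration is good to about 2 mm. The wrist camera is an equidistant fisheye: a pixel r from the principal point sees the ray r / f radians off the axis. A picture is of the moment at which its call begins: read the wrist's pose just before it. camera_info takes no time and is no camera call; for the wrist camera it gives the pose at the moment of the call.
- env.close_job(): hands the job in; it is judged then, once.
The state is a dict: "time_s": time; "q": joint angles; "qvel": joint speeds; "joint_efforts": joint torques, N m; "position": TCP position; "tool_rot": TCP orientation; "ft_force": force on the tool from outside, world axes, zero at the start; "wrist_torque": the same for the moment, N m; "grip_width": finger opening in m; "gripper_force": force on a finger pad.
Only numpy, scipy, OpenCV 4.12 (cv2) and the standard library are available. Lean on these libraries where they do the work, as an engineer would, in place of code of your own. Each camera call takes 0.05 s, during which the arm holds its last target. There are 200 camera calls.

## Working session

There is one attempt and no reset: what is moved stays moved. The work goes in short steps, Python scripts to look and compute and a tool call to move; the robot and the scene stay as the last step left them, time stands still between calls to the robot, and variables do not carry over. Pictures are saved under pics/ and viewed, at most 10 in all, crops included, and the job is handed in when it is done.

Besides the shell and the picture viewer there is one more tool, called by a JSON object that holds its "name" and its "arguments". drive_tool: Moves the arm, as the interface text tells. Its arguments: {"type":"object","properties":{"offset":{"type":"array"},"turn":{"type":"array"},"hand":{"type":"array"},"newtons":{"type":"number"}},"required":["offset","turn","hand"]}

```bash
mkdir -p pics; ls; cat > h.py <<'E'
import numpy as np,cv2
from rig import observe,get_image,camera_info,env
def ray(name,px,ci=None):
    ci=ci or camera_info(name);W=np.array(ci["world_to_cam"]);R,t=W[:3,:3],W[:3,3]
    a=np.array([(px[0]-ci["cx"])/ci["fx"],(px[1]-ci["cy"])/ci["fy"]])
    if name=="wrist":
        r=np.hypot(*a);d=np.array([*(a/max(r,1e-9)*np.sin(r)),np.cos(r)])
    else: d=np.array([*a,1])
    return -R.T@t,R.T@d
def onz(name,px,z,ci=None):
    o,d=ray(name,px,ci);return o+d*(z-o[2])/d[2]
E
python3 - <<'E'
from h import *
a=get_image("scene");b=get_image("top");c=get_image("wrist")
for n,i in zip("stw",(a,b,c)): cv2.imwrite(f"pics/{n}0.png",i)
cv2.imwrite("pics/all.png",np.hstack([cv2.resize(a,(400,300)),cv2.resize(c,(400,300))]))
s=observe();print(s['position'],s['grip_width'],s['ft_force'],env.hold_point_z)
for n in("scene","top"):
    ci=camera_info(n);print(n,ci['fx'],np.round(ray(n,(256,192))[0],3))
E
```

```text
pics
[ 0.22312269 -0.50246372  0.23086676] 0.085094248911069 [ 0.32823637 -0.53713916  0.42665883] 0.0187
scene 425.6575443643831 [1.25  0.276 0.877]
top 366.690317658048 [ 0.286 -0.112  1.41 ]
```

View pics/t0.png

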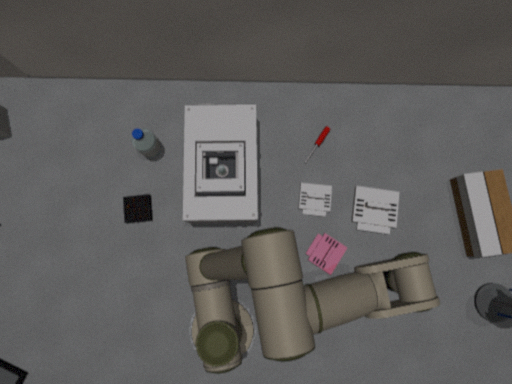

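View pics/all.png

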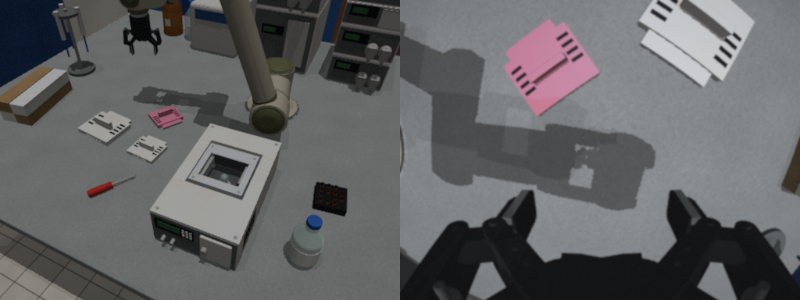

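Candidates: small white cover at top-view (316,198), large white cover at (376,207), pink cover at (327,252). I choose the small white one, and will check it in a close crop along with the detector.

```bash
python3 - <<'E'
from h import *
b=cv2.imread("pics/t0.png");s=cv2.imread("pics/s0.png")
# crops x5
c1=cv2.resize(b[175:225,290:350],None,fx=6,fy=6,interpolation=cv2.INTER_CUBIC)
c2=cv2.resize(b[130:200,185:257],None,fx=5,fy=5,interpolation=cv2.INTER_CUBIC)
h=max(c1.shape[0],c2.shape[0]);pad=lambda c:cv2.copyMakeBorder(c,0,h-c.shape[0],0,0,cv2.BORDER_CONSTANT)
cv2.imwrite("pics/crop.png",np.hstack([pad(c1),pad(c2)]))
hsv=cv2.cvtColor(b,cv2.COLOR_BGR2HSV)
m=((hsv[...,2]>165)&(hsv[...,1]<40)).astype(np.uint8)
n,l,st,ce=cv2.connectedComponentsWithStats(m)
for i in range(1,n):
    if st[i,4]>300:
        cs=max(cv2.findContours((l==i).astype(np.uint8),0,2)[0],key=cv2.contourArea)
        r=cv2.minAreaRect(cs);print(st[i],np.round(ce[i],1),np.round(cv2.boxPoints(r),1).tolist(),r[2])
        z=0.14 if st[i,4]>3000 else .015
        print([np.round(onz("top",p,z)[:2],4).tolist() for p in cv2.boxPoints(r)])
E
```

```text
(no output)
```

View pics/crop.png

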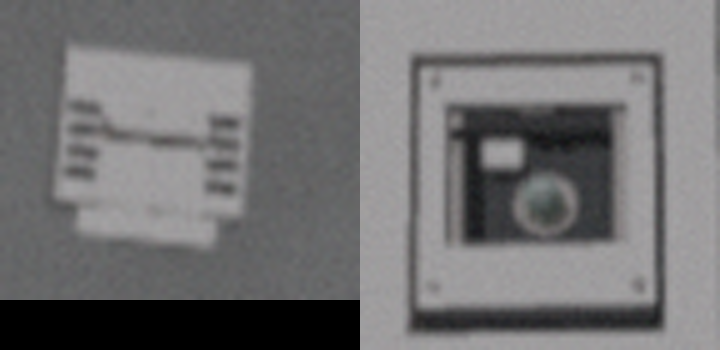

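```bash
python3 - <<'E'
from h import *
b=cv2.imread("pics/t0.png");g=cv2.cvtColor(b,cv2.COLOR_BGR2GRAY)
print(g[198,316],g[185,300],g[120,220],g[120,270])
q=lambda u,v:(290+u/6-.4,175+v/6-.4)
C={k:onz("top",q(*p),.02 if 0 else .0145)[:2] for k,p in dict(tl=(68,45),tr=(252,62),br=(240,217),bl=(55,202)).items()}
for k in C:print(k,np.round(C[k],4))
c=sum(C.values())/4;print("centre",c,"sizes",np.linalg.norm(C['tl']-C['tr']),np.linalg.norm(C['tl']-C['bl']))
x=(C['tl']+C['tr']-C['bl']-C['br']);y=C['tl']+C['bl']-C['tr']-C['br'];print("yaw",np.degrees(np.arctan2(x[1],x[0])),np.degrees(np.arctan2(-y[0],y[1])))
for p in [(105,130),(205,143)]:print("rib foot",onz("top",q(*p),.028)[:2])
q2=lambda u,v:(185+u/5-.4,130+v/5-.4)
for n,p in dict(hood_tl=(413,57),hood_tr=(661,57),hood_br=(661,309),hood_bl=(411,309),op_tl=(447,105),op_tr=(623,105),op_br=(623,242),op_bl=(447,242)).items():
    print(n,np.round(onz("top",q2(p[0]-360,p[1]),.144)[:2],4))
m=(g>np.float32(g[120,220])*.5+.5*g[120,270]).astype(np.uint8)[95:230,170:275]
m=cv2.morphologyEx(m,cv2.MORPH_CLOSE,np.ones((15,15)))
cs=max(cv2.findContours(m,0,2)[0],key=cv2.contourArea)+np.array([170,95])
r=cv2.minAreaRect(cs);P=cv2.boxPoints(r);print(P.tolist());D=np.array([onz("top",p,.14)[:2] for p in P]);print(D,D.mean(0))
s=cv2.imread("pics/s0.png");cv2.imwrite("pics/sc.png",cv2.resize(s[150:320,180:380],(800,600),interpolation=cv2.INTER_CUBIC)[:600])
E
```

```text
93 99 155 100
tl [ 0.5534 -0.2881]
tr [ 0.5447 -0.4066]
br [ 0.4442 -0.3977]
bl [ 0.4514 -0.2798]
centre [ 0.4984277  -0.34305558] sizes 0.11883316755486871 0.10240426040269601
yaw -4.838862996255094 -3.855367975220645
rib foot [ 0.49642141 -0.30989389]
rib foot [ 0.48937779 -0.3732888 ]
hood_tl [0.6705 0.1064]
hood_tr [ 0.6741 -0.071 ]
hood_br [ 0.4915 -0.0754]
hood_bl [0.488  0.0995]
op_tl [0.6356 0.0806]
op_tr [ 0.6381 -0.0448]
op_br [ 0.5387 -0.0475]
op_bl [0.5362 0.0763]
[[182.99996948242188, 219.0], [182.99996948242188, 104.00000762939453], [256.9999694824219, 104.0], [256.9999694824219, 219.0]]
[[ 0.39083173  0.13664585]
 [ 0.81050105  0.15793102]
 [ 0.81592646 -0.11195199]
 [ 0.39609916 -0.11999428]] [0.6033396  0.01565765]
```

The crop confirms the small white cover: vents, rib at crop (155,137), lip towards −x. It measures 119 × 102 mm, so it is the right one. On the detector, the ledge edge is at crop row 242.

```bash
cat >> h.py <<'E'
from scipy.spatial.transform import Rotation as Ro
def toolR(yaw,tilt=0,flip=1):
    "cover frame yaw about z, tilt = free edge (+x) up deg; tool y = flip*cover x, tool z down"
    Rc=Ro.from_euler('z',yaw,degrees=True)*Ro.from_euler('y',-tilt,degrees=True)
    return Rc.as_matrix()@np.array([[0,flip,0],[flip,0,0],[0,0,-1.]]),Rc.as_matrix()
def plan(p,R,n=10,R0=None,p0=None):
    s=observe();R0=np.array(s['tool_rot']) if R0 is None else R0;p0=np.array(s['position']) if p0 is None else p0
    w=Ro.from_matrix(R0.T@R).as_rotvec()/n
    S=sum(R0@Ro.from_rotvec(k*w).as_matrix() for k in range(n))
    v=np.linalg.solve(S,np.array(p)-p0)
    print("n",n,"offset",np.round(v/.04,3),"turn",np.round(np.degrees(w)/6,3))
def st():
    s=observe();print(round(s['time_s'],2),np.round(s['position'],4),np.round(s['ft_force'],2),np.round(s['wrist_torque'],2),round(s['grip_width'],4),s['gripper_force'],np.round(s['q'],1));print(np.round(s['tool_rot'],3).tolist())
E
python3 - <<'E'
from h import *
st()
ci=camera_info("wrist");W=np.array(ci["world_to_cam"]);R0=np.array(observe()['tool_rot']);o=-W[:3,:3].T@W[:3,3]
print("cam in tool",R0.T@(o-observe()['position']),"axis",R0.T@W[2,:3])
for f in(1,-1):
  R,_=toolR(-4.3,0,f);plan([.46,-.342,.17],R)
E
```

```text
0.15 [ 0.2231 -0.5025  0.2309] [ 0.33 -0.54  0.43] [-0.02 -0.08  0.01] 0.0851 0.0 [-78.4  21.8  74.4  -0.   83.9 -12.3]
[[0.914, 0.406, -0.0], [0.406, -0.914, 0.001], [0.0, -0.001, -1.0]]
cam in tool [ 0.07036409  0.00162305 -0.14340805] axis [-2.76750180e-01 -4.75952125e-04  9.60941783e-01]
n 10 offset [0.715 0.227 0.152] turn [-1.000e-03 -1.000e-03 -1.029e+00]
n 10 offset [ 0.385 -0.767  0.153] turn [-1.000e-03  1.000e-03  1.971e+00]
```

{"name": "drive_tool", "arguments": {"offset": [[0.73,0.26,0.15],[0.73,0.26,0.15],[0.73,0.26,0.15],[0.73,0.26,0.15],[0.73,0.26,0.15],[0.73,0.26,0.15],[0.73,0.26,0.15],[0.73,0.26,0.15],[0.73,0.26,0.15],[0.73,0.26,0.15]], "turn": [[0,0,-1],[0,0,-1],[0,0,-1],[0,0,-1],[0,0,-1],[0,0,-1],[0,0,-1],[0,0,-1],[0,0,-1],[0,0,-1]], "hand": [1,1,1,1,1,1,1,1,1,1]}}

```text
time_s: 1.4
position: [0.4766, -0.3478, 0.1708]
tool_rot: [[0.102, 0.995, -0.0], [0.995, -0.102, 0.001], [0.0, -0.0, -1.0]]
ft_force: [0.2, -0.3, 0.3]
grip_width: 0.0855
gripper_force: 0.0
```

```bash
python3 - <<'E'
from h import *
ci=camera_info("wrist");im=get_image("wrist");st()
import pickle;pickle.dump(ci,open("w1.pkl","wb"));cv2.imwrite("pics/w1.png",im)
E
```

```text
1.45 [ 0.4779 -0.3444  0.17  ] [ 0.47  4.15 -0.48] [ 0.09 -0.02  0.04] 0.0852 0.0 [-47.3  28.5  73.6   0.1  78.  -41.9]
[[0.095, 0.995, -0.001], [0.995, -0.095, 0.003], [0.003, -0.001, -1.0]]
```

View pics/w1.png

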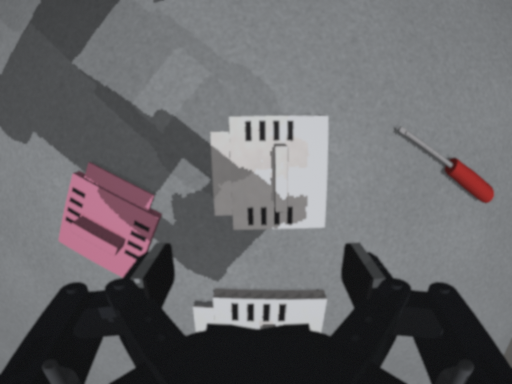

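The small cover shows with top corners (229,116), (328,116), (326,228) and (234,230). The rib top runs from (281,146) down to about (281,210), and the lip points left (−x).

```bash
python3 - <<'E'
from h import *
import pickle;ci=pickle.load(open("w1.pkl","rb"))
im=cv2.imread("pics/w1.png");g=cv2.cvtColor(im,cv2.COLOR_BGR2GRAY)
print(g[120,222:240],g[120,320:334]);print(g[150,270:294]);print(g[200,270:294]);print(g[110:122,290])
C=[onz("wrist",p,.015,ci)[:2] for p in [(229,116),(328,116),(326,228),(234,230)]]
print(np.round(C,4).tolist(),np.mean(C,0))
for p in [(281,145),(281,218),(275.5,150),(287,150)]:print(p,np.round(onz("wrist",p,.041,ci)[:2],4))
a=C[1]-C[0];b=C[2]-C[3];c=C[1]-C[2];d=C[0]-C[3]
print([np.degrees(np.arctan2(v[1],v[0])) for v in(a,b)],[np.degrees(np.arctan2(-v[0],v[1])) for v in(c,d)],[np.linalg.norm(v) for v in(a,b,c,d)])
E
```

```text
[123 122 123 124 125 132 152 179 195 200 200 199 199 199 199 200 200 200] [201 200 201 201 200 201 199 189 165 141 135 133 132 131]
[182 164 134 113 126 161 189 198 199 199 199 199 199 199 199 198 193 185
 183 191 195 196 196 196]
[127 123 117 110 100 109 125 132 133 132 133 137 144 147 144 137 130 126
 128 131 132 131 132 132]
[133 133 133 133 139 163 188 199 200 191 161 107]
[[0.4559, -0.2792], [0.5553, -0.2881], [0.5472, -0.409], [0.4463, -0.4004]] [ 0.50114768 -0.34416341]
(281, 145) [ 0.503  -0.3108]
(281, 218) [ 0.4971 -0.3819]
(275.5, 150) [ 0.4975 -0.315 ]
(287, 150) [ 0.5081 -0.316 ]
[np.float64(-5.12487122247263), np.float64(-4.85216981605255)] [np.float64(-3.822906406923213), np.float64(-4.5337291548119865)] [np.float64(0.09980037682409448), np.float64(0.1012991001469131), np.float64(0.12110955714506273), np.float64(0.12156689564954659)]
```

```bash
python3 - <<'E'
from h import *
st();plan([.5005,-.344,.020],toolR(-4.6)[0])
E
```

```text
1.45 [ 0.4779 -0.3444  0.17  ] [ 0.47  4.15 -0.48] [ 0.09 -0.02  0.04] 0.0852 0.0 [-47.3  28.5  73.6   0.1  78.  -41.9]
[[0.095, 0.995, -0.001], [0.995, -0.095, 0.003], [0.003, -0.001, -1.0]]
n 10 offset [0.005 0.056 0.375] turn [-0.001 -0.003 -0.015]
```

{"name": "drive_tool", "arguments": {"offset": [[0,0.2,0.2],[0,0.2,0.3],[0,0.1,0.4],[0,0,0.5],[0,0,0.5],[0,0,0.4],[0,0,0.25],[0,0,0.1],[0,0,0],[0,0,0]], "turn": [[0,0,0],[0,0,0],[0,0,0],[0,0,0],[0,0,0],[0,0,0],[0,0,0],[0,0,0],[0,0,0],[0,0,0]], "hand": [0.6,0.6,0.6,0.6,0.6,0.6,0.6,0.6,0.6,0.6], "newtons": 40}}

```text
time_s: 2.7
position: [0.4962, -0.351, 0.0659]
tool_rot: [[0.106, 0.994, 0.001], [0.994, -0.106, -0.001], [-0.001, 0.001, -1.0]]
ft_force: [0.1, 0.4, 0.7]
grip_width: 0.051
gripper_force: 0.0
```

```bash
python3 - <<'E'
from h import *
st();plan([.5005,-.344,.020],toolR(-4.6)[0])
E
```

```text
2.7 [ 0.4962 -0.351   0.0659] [0.05 0.4  0.73] [-0.01  0.    0.  ] 0.051 0.0 [-46.4  36.5  77.9  -0.   65.5 -40.4]
[[0.106, 0.994, 0.001], [0.994, -0.106, -0.001], [-0.001, 0.001, -1.0]]
n 10 offset [0.018 0.009 0.115] turn [ 0.001  0.001 -0.024]
```

{"name": "drive_tool", "arguments": {"offset": [[0.09,0.05,0.2],[0.09,0.04,0.2],[0,0,0.2],[0,0,0.2],[0,0,0.2],[0,0,0.13],[0,0,0],[0,0,0],[0,0,0],[0,0,0]], "turn": [[0,0,-0.12],[0,0,-0.12],[0,0,0],[0,0,0],[0,0,0],[0,0,0],[0,0,0],[0,0,0],[0,0,0],[0,0,0]], "hand": [0.6,0.6,0.6,0.6,0.6,0.6,0.6,0,0,0], "newtons": 40}}

```text
time_s: 3.95
position: [0.5005, -0.3441, 0.0205]
tool_rot: [[0.081, 0.997, 0.001], [0.997, -0.081, -0.001], [-0.001, 0.001, -1.0]]
ft_force: [-0.2, 0.5, 2.7]
grip_width: 0.0109
gripper_force: 40.0
```

```bash
python3 - <<'E'
from h import *
st()
E
```

```text
3.95 [ 0.5005 -0.3441  0.0205] [-0.16  0.54  2.68] [ 0.03 -0.01  0.01] 0.0109 40.017544627189636 [-45.7  39.8  80.3   0.   59.9 -41. ]
[[0.081, 0.997, 0.001], [0.997, -0.081, -0.001], [-0.001, 0.001, -1.0]]
```

{"name": "drive_tool", "arguments": {"offset": [[0,0,-0.3],[0,0,-0.6],[0,0,-0.9],[0,0,-1],[0.2,0,-1],[0.7,0,-1],[1,0.2,-1],[1,0.3,-0.8],[1,0.3,-0.3],[0.7,0.3,-0.1]], "turn": [[0,0,0],[0,0,0],[0,0,0],[0,0,0],[0,0,-0.1],[0,0,-0.2],[0,0,-0.2],[0,0,-0.2],[0,0,-0.2],[0,0,-0.1]], "hand": [0,0,0,0,0,0,0,0,0,0], "newtons": 40}}

```text
time_s: 5.2
position: [0.55, -0.159, 0.3019]
tool_rot: [[-0.025, 1.0, 0.002], [1.0, 0.025, -0.001], [-0.001, 0.002, -1.0]]
ft_force: [0.8, -0.4, -2.7]
grip_width: 0.011
gripper_force: 39.5
```

```bash
python3 - <<'E'
from h import *
st();plan([.57,-.13,.31],toolR(1.4)[0])
E
```

```text
5.2 [ 0.55   -0.159   0.3019] [ 0.76 -0.4  -2.71] [-0.01 -0.02  0.01] 0.011 39.452417492866516 [-28.   21.9  62.5   0.   95.4 -29.4]
[[-0.025, 1.0, 0.002], [1.0, 0.025, -0.001], [-0.001, 0.002, -1.0]]
n 10 offset [ 0.071  0.052 -0.02 ] turn [0.002 0.001 0.001]
```

{"name": "drive_tool", "arguments": {"offset": [[0.2,0.2,0],[0.2,0.2,0],[0.2,0.2,0],[0.1,0,0],[0,0,0],[0,0,0],[0,0,0],[0,0,0],[0,0,0],[0,0,0]], "turn": [[0,0,0],[0,0,0],[0,0,0],[0,0,0],[0,0,0],[0,0,0],[0,0,0],[0,0,0],[0,0,0],[0,0,0]], "hand": [0,0,0,0,0,0,0,0,0,0]}}

```text
time_s: 6.45
position: [0.5732, -0.1322, 0.3001]
tool_rot: [[-0.024, 1.0, 0.0], [1.0, 0.024, 0.0], [0.0, 0.0, -1.0]]
ft_force: [0.1, -0.7, -1.9]
grip_width: 0.0113
gripper_force: 39.4
```

```bash
python3 - <<'E'
from h import *
ci=camera_info("wrist");im=get_image("wrist");st()
import pickle;pickle.dump(ci,open("w2.pkl","wb"));cv2.imwrite("pics/w2.png",im)
E
```

```text
6.5 [ 0.5732 -0.1322  0.3001] [ 0.64  0.88 -2.07] [0.05 0.05 0.06] 0.011 39.41341280937195 [-24.5  23.8  60.    0.   96.3 -25.9]
[[-0.024, 1.0, -0.0], [1.0, 0.024, 0.0], [0.0, -0.0, -1.0]]
```

View pics/w2.png

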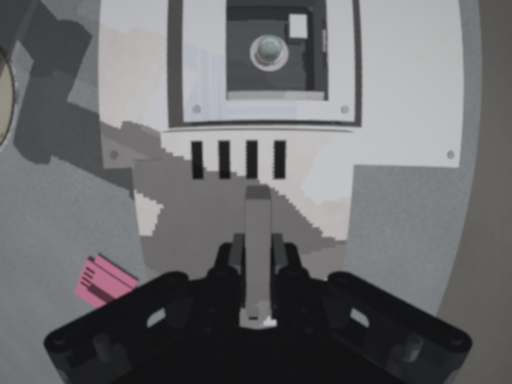

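View: the held cover is seen from above, level and centred. The opening's ledge edge is at column ~227 (rows 0–95), the +x edge at ~328 and the −y edge at row ~100. Lamp at (268,48), detector −y corners at (103,167) and (460,166).

```bash
python3 - <<'E'
from h import *
import pickle;ci=pickle.load(open("w2.pkl","rb"))
g=cv2.cvtColor(cv2.imread("pics/w2.png"),cv2.COLOR_BGR2GRAY).astype(float)
def edge(v,lo,sign):
    d=np.diff(v)*sign;i=int(np.argmax(d));w=np.clip(d[max(i-1,0):i+2],0,None);return lo+max(i-1,0)+(w*np.arange(len(w))).sum()/w.sum()+.5
def col(r0,r1,c0,c1,sign,z,n):
    P=np.array([onz("wrist",(edge(g[r,c0:c1],c0,sign),r),z,ci)[:2] for r in range(r0,r1,4)])
    k=np.polyfit(P[:,1],P[:,0],1);res=P[:,0]-np.polyval(k,P[:,1]);print(n,"x at y.015: %.4f"%np.polyval(k,.015),"yaw %.2f"%np.degrees(-np.arctan(k[0])),"rms %.4f"%res.std(),P[[0,-1]].round(4).tolist())
def row(c0,c1,r0,r1,sign,z,n):
    P=np.array([onz("wrist",(c,edge(g[r0:r1,c],r0,sign)),z,ci)[:2] for c in range(c0,c1,5)])
    k=np.polyfit(P[:,0],P[:,1],1);res=P[:,1]-np.polyval(k,P[:,0]);print(n,"y at x.59: %.4f"%np.polyval(k,.59),"yaw %.2f"%np.degrees(np.arctan(k[0])),"rms %.4f"%res.std())
Z=.144
col(4,85,218,236,-1,Z,"ledge")
col(4,85,320,336,1,Z,"+x rim")
col(4,110,176,192,1,Z,"hood -x");col(4,110,348,362,-1,Z,"hood +x")
row(235,320,94,106,1,Z,"op -y");row(195,350,112,128,-1,Z,"hood -y")
row(375,440,158,172,-1,.14,"det -y")
col(4,150,92,110,1,.14,"det -x");col(20,150,452,470,-1,.14,"det +x")
print("lamp",onz("wrist",(268,48),.112,ci))
E
```

```text
ledge x at y.015: 0.5384 yaw 1.78 rms 0.0000 [[0.5372, 0.0514], [0.5399, -0.0346]]
+x rim x at y.015: 0.6404 yaw 1.76 rms 0.0004 [[0.6391, 0.0567], [0.642, -0.0304]]
hood -x x at y.015: 0.4935 yaw 1.95 rms 0.0002 [[0.4923, 0.054], [0.496, -0.0584]]
hood +x x at y.015: 0.6694 yaw 1.87 rms 0.0001 [[0.6681, 0.061], [0.6717, -0.0529]]
op -y y at x.59: -0.0491 yaw 1.66 rms 0.0002
hood -y y at x.59: -0.0697 yaw 1.93 rms 0.0002
det -y y at x.59: -0.1153 yaw 1.79 rms 0.0002
det -x x at y.015: 0.3934 yaw 1.95 rms 0.0002 [[0.3918, 0.0704], [0.3973, -0.0986]]
det +x x at y.015: 0.8150 yaw 1.90 rms 0.0003 [[0.8133, 0.0759], [0.8188, -0.0841]]
lamp [0.58194242 0.01041218 0.112     ]
```

```bash
cat >> h.py <<'E'
YAW=1.85;L=np.array([.5385,.0130,.144]);TZ=20.5   # ledge edge (rim), TCP height over heel, mm
def tgt(hx,hz,t):
    "TCP pose for heel hx mm beyond ledge, hz mm above rim, tilt t"
    R,Rc=toolR(YAW,t);Rz=Ro.from_euler('z',YAW,degrees=True).as_matrix()
    return L+Rz@np.array([hx,0,hz])/1e3+Rc@np.array([50,0,TZ])/1e3,R
def heel():
    s=observe();R=np.array(s['tool_rot']);x=R[:,1];z=-R[:,2]
    Rz=Ro.from_euler('z',YAW,degrees=True).as_matrix()
    h=np.array(s['position'])-(50*x+TZ*z)/1e3;d=Rz.T@(h-L)*1e3;f=Rz.T@np.array(s['ft_force'])
    print("t %.2f heel xyz mm"%s['time_s'],d.round(2),"tilt %.2f"%np.degrees(np.arcsin(x[2])),"roll %.2f"%np.degrees(np.arcsin(R[2,0])),"yaw %.2f"%np.degrees(np.arctan2(x[1],x[0])),"F",f.round(2),"M",np.round(s['wrist_torque'],2),"grip",round(s['grip_width']*1e3,1))
def go(hx,hz,t,n=10):plan(*tgt(hx,hz,t),n=n)
E
python3 - <<'E'
from h import *
import pickle;ci=pickle.load(open("w2.pkl","rb"))
for p in [(166,130),(357,130)]:print("cover +y top edge",onz("wrist",p,.2945,ci)[:2].round(4))
heel();go(28,10,20)
E
```

```text
cover +y top edge [ 0.5254 -0.072 ]
cover +y top edge [ 0.6238 -0.0695]
t 6.50 heel xyz mm [ -20.01 -145.87  135.64] tilt -0.00 roll 0.00 yaw 1.38 F [ 0.67  0.86 -2.07] M [0.05 0.05 0.06] grip 11.0
n 10 offset [0.366 0.049 0.287] turn [-0.333  0.001 -0.008]
```

{"name": "drive_tool", "arguments": {"offset": [[0.37,0.05,0.27],[0.37,0.05,0.27],[0.37,0.05,0.27],[0.37,0.05,0.27],[0.37,0.05,0.27],[0.37,0.05,0.27],[0.37,0.05,0.27],[0.37,0.05,0.27],[0.37,0.05,0.27],[0.34,0.05,0.27]], "turn": [[-0.333,0,-0.008],[-0.333,0,-0.008],[-0.333,0,-0.008],[-0.333,0,-0.008],[-0.333,0,-0.008],[-0.333,0,-0.008],[-0.333,0,-0.008],[-0.333,0,-0.008],[-0.333,0,-0.008],[-0.333,0,-0.008]], "hand": [0,0,0,0,0,0,0,0,0,0]}}

```text
time_s: 7.75
position: [0.6056, 0.016, 0.1968]
tool_rot: [[-0.032, 0.939, 0.342], [0.999, 0.031, 0.01], [-0.001, 0.343, -0.939]]
ft_force: [-0.0, 0.1, -1.3]
grip_width: 0.0112
gripper_force: 39.4
```

{"name": "drive_tool", "arguments": {"offset": [[0,0,0],[0,0,0],[0,0,0],[0,0,0],[0,0,0],[0,0,0],[0,0,0],[0,0,0],[0,0,0],[0,0,0]], "turn": [[0,0,0],[0,0,0],[0,0,0],[0,0,0],[0,0,0],[0,0,0],[0,0,0],[0,0,0],[0,0,0],[0,0,0]], "hand": [0,0,0,0,0,0,0,0,0,0]}}

```text
time_s: 9.0
position: [0.6056, 0.0155, 0.197]
tool_rot: [[-0.032, 0.939, 0.342], [0.999, 0.031, 0.01], [-0.001, 0.342, -0.94]]
ft_force: [0.3, -0.3, -1.5]
grip_width: 0.0109
gripper_force: 39.4
```

```bash
python3 - <<'E'
from h import *
heel();go(28,-10,20)
s=get_image("scene");cv2.imwrite("pics/s1.png",cv2.resize(s[100:290,170:420],(750,570)))
heel()
E
```

```text
t 9.00 heel xyz mm [27.13  0.29 16.69] tilt 19.98 roll -0.08 yaw 1.88 F [ 0.3  -0.29 -1.46] M [-0.05  0.27  0.02] grip 10.9
n 10 offset [-0.001 -0.021  0.063] turn [-0.     0.001  0.001]
t 9.05 heel xyz mm [27.14  0.28 16.69] tilt 19.98 roll -0.08 yaw 1.88 F [ 0.16  0.08 -2.02] M [-0.02  0.26  0.02] grip 11.3
```

View pics/s1.png

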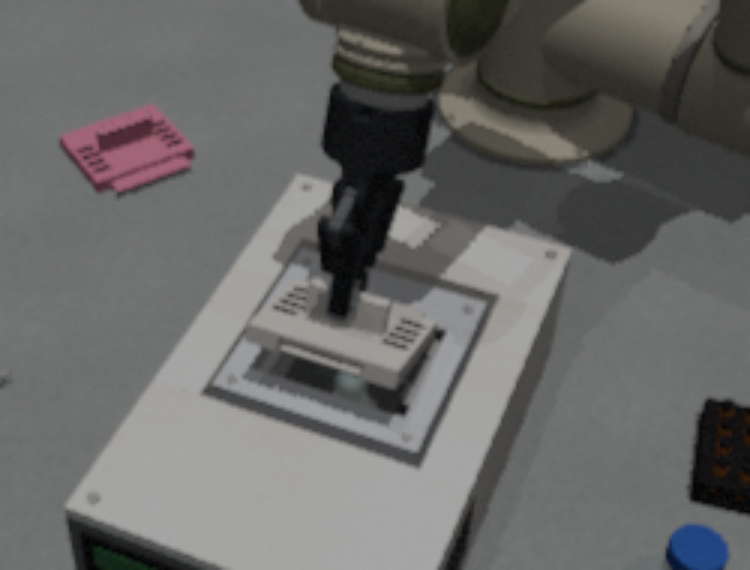

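The cover sits tilted over the opening, centred in y, lip side lower. Now lowering.

{"name": "drive_tool", "arguments": {"offset": [[0,-0.03,0.08],[0,-0.03,0.08],[0,-0.03,0.08],[0,-0.03,0.08],[0,-0.03,0.08],[0,-0.03,0.07],[0,-0.02,0.06],[0,-0.01,0.03],[0,0,0],[0,0,0]], "turn": [[0,0,0],[0,0,0],[0,0,0],[0,0,0],[0,0,0],[0,0,0],[0,0,0],[0,0,0],[0,0,0],[0,0,0]], "hand": [0,0,0,0,0,0,0,0,0,0]}}

```text
time_s: 10.3
position: [0.6054, 0.0154, 0.1732]
tool_rot: [[-0.032, 0.939, 0.342], [0.999, 0.031, 0.01], [-0.002, 0.342, -0.94]]
ft_force: [-0.5, -0.5, -1.8]
grip_width: 0.011
gripper_force: 39.4
```

```bash
python3 - <<'E'
from h import *
heel()
E
```

```text
t 10.30 heel xyz mm [26.95  0.2  -7.13] tilt 19.99 roll -0.09 yaw 1.88 F [-0.53 -0.48 -1.83] M [-0.    0.24 -0.02] grip 11.0
```

{"name": "drive_tool", "arguments": {"offset": [[0,-0.01,0.02],[0,-0.01,0.03],[0,-0.01,0.03],[0,0,0.02],[0,0,0],[0,0,0],[0,0,0],[0,0,0],[0,0,0],[0,0,0]], "turn": [[0,0,0],[0,0,0],[0,0,0],[0,0,0],[0,0,0],[0,0,0],[0,0,0],[0,0,0],[0,0,0],[0,0,0]], "hand": [0,0,0,0,0,0,0,0,0,0]}}

```text
time_s: 11.55
position: [0.6056, 0.0155, 0.1689]
tool_rot: [[-0.032, 0.939, 0.342], [0.999, 0.031, 0.01], [-0.001, 0.342, -0.94]]
ft_force: [-0.5, 0.2, -1.9]
grip_width: 0.0113
gripper_force: 39.5
```

{"name": "drive_tool", "arguments": {"offset": [[0,-0.01,0.025],[0,0,0],[0,0,0],[0,0,0],[0,0,0],[0,0,0],[0,0,0],[0,0,0],[0,0,0],[0,0,0]], "turn": [[0,0,0],[0,0,0],[0,0,0],[0,0,0],[0,0,0],[0,0,0],[0,0,0],[0,0,0],[0,0,0],[0,0,0]], "hand": [0,0,0,0,0,0,0,0,0,0]}}

```text
time_s: 12.8
position: [0.6055, 0.0155, 0.1679]
tool_rot: [[-0.032, 0.939, 0.342], [0.999, 0.031, 0.01], [-0.001, 0.342, -0.94]]
ft_force: [-0.7, 0.1, -1.3]
grip_width: 0.0108
gripper_force: 39.4
```

```bash
python3 - <<'E'
from h import *
heel()
E
```

```text
t 12.80 heel xyz mm [ 27.09   0.24 -12.49] tilt 19.98 roll -0.08 yaw 1.88 F [-0.67  0.08 -1.29] M [ 0.01  0.21 -0.03] grip 10.8
```

{"name": "drive_tool", "arguments": {"offset": [[0,-0.01,0.025],[0,0,0],[0,0,0],[0,0,0],[0,0,0],[0,0,0],[0,0,0],[0,0,0],[0,0,0],[0,0,0]], "turn": [[0,0,0],[0,0,0],[0,0,0],[0,0,0],[0,0,0],[0,0,0],[0,0,0],[0,0,0],[0,0,0],[0,0,0]], "hand": [0,0,0,0,0,0,0,0,0,0]}}

```text
time_s: 14.05
position: [0.6055, 0.0155, 0.1668]
tool_rot: [[-0.032, 0.939, 0.342], [0.999, 0.031, 0.01], [-0.001, 0.342, -0.94]]
ft_force: [0.4, 0.2, -1.6]
grip_width: 0.011
gripper_force: 39.5
```

{"name": "drive_tool", "arguments": {"offset": [[0,-0.01,0.025],[0,0,0],[0,0,0],[0,0,0],[0,0,0],[0,0,0],[0,0,0],[0,0,0],[0,0,0],[0,0,0]], "turn": [[0,0,0],[0,0,0],[0,0,0],[0,0,0],[0,0,0],[0,0,0],[0,0,0],[0,0,0],[0,0,0],[0,0,0]], "hand": [0,0,0,0,0,0,0,0,0,0]}}

```text
time_s: 15.3
position: [0.6055, 0.0154, 0.1658]
tool_rot: [[-0.032, 0.939, 0.342], [0.999, 0.031, 0.01], [-0.001, 0.342, -0.94]]
ft_force: [0.4, 0.5, 0.3]
grip_width: 0.0109
gripper_force: 39.6
```

```bash
python3 - <<'E'
from h import *
heel()
E
```

```text
t 15.30 heel xyz mm [ 27.1    0.21 -14.59] tilt 19.99 roll -0.08 yaw 1.88 F [0.43 0.47 0.29] M [-0.    0.09 -0.06] grip 10.9
```

{"name": "drive_tool", "arguments": {"offset": [[0,0.01,-0.02],[0,0,0],[0,-0.06,-0.022],[0,-0.09,-0.032],[0,-0.09,-0.032],[0,-0.09,-0.032],[0,-0.06,-0.022],[0,-0.03,-0.014],[0,0,0],[0,0,0]], "turn": [[0,0,0],[0,0,0],[0,0,0],[0,0,0],[0,0,0],[0,0,0],[0,0,0],[0,0,0],[0,0,0],[0,0,0]], "hand": [0,0,0,0,0,0,0,0,0,0]}}

```text
time_s: 16.55
position: [0.5878, 0.0149, 0.1667]
tool_rot: [[-0.032, 0.939, 0.342], [0.999, 0.031, 0.01], [-0.001, 0.342, -0.94]]
ft_force: [-0.8, -0.3, -1.1]
grip_width: 0.011
gripper_force: 39.4
```

```bash
python3 - <<'E'
from h import *
heel()
E
```

```text
t 16.55 heel xyz mm [  9.32   0.23 -13.67] tilt 19.99 roll -0.08 yaw 1.88 F [-0.82 -0.28 -1.14] M [-0.    0.33  0.01] grip 11.0
```

{"name": "drive_tool", "arguments": {"offset": [[0,-0.024,-0.009],[0,-0.024,-0.009],[0,0,0],[0,0,0],[0,0,0],[0,0,0],[0,0,0],[0,0,0],[0,0,0],[0,0,0]], "turn": [[0,0,0],[0,0,0],[0,0,0],[0,0,0],[0,0,0],[0,0,0],[0,0,0],[0,0,0],[0,0,0],[0,0,0]], "hand": [0,0,0,0,0,0,0,0,0,0]}}

```text
time_s: 17.8
position: [0.5857, 0.0148, 0.1667]
tool_rot: [[-0.032, 0.939, 0.342], [0.999, 0.031, 0.01], [-0.001, 0.342, -0.94]]
ft_force: [-0.5, 0.3, -1.4]
grip_width: 0.011
gripper_force: 39.4
```

{"name": "drive_tool", "arguments": {"offset": [[0,-0.024,-0.009],[0,0,0],[0,0,0],[0,0,0],[0,0,0],[0,0,0],[0,0,0],[0,0,0],[0,0,0],[0,0,0]], "turn": [[0,0,0],[0,0,0],[0,0,0],[0,0,0],[0,0,0],[0,0,0],[0,0,0],[0,0,0],[0,0,0],[0,0,0]], "hand": [0,0,0,0,0,0,0,0,0,0]}}

```text
time_s: 19.05
position: [0.5846, 0.0148, 0.1667]
tool_rot: [[-0.032, 0.939, 0.342], [0.999, 0.031, 0.01], [-0.001, 0.342, -0.94]]
ft_force: [0.3, -0.1, -1.2]
grip_width: 0.0106
gripper_force: 39.4
```

```bash
python3 - <<'E'
from h import *
heel()
E
```

```text
t 19.05 heel xyz mm [  6.15   0.23 -13.67] tilt 19.98 roll -0.08 yaw 1.88 F [ 0.25 -0.06 -1.23] M [-0.01  0.28  0.01] grip 10.6
```

{"name": "drive_tool", "arguments": {"offset": [[0,-0.024,-0.009],[0,0,0],[0,0,0],[0,0,0],[0,0,0],[0,0,0],[0,0,0],[0,0,0],[0,0,0],[0,0,0]], "turn": [[0,0,0],[0,0,0],[0,0,0],[0,0,0],[0,0,0],[0,0,0],[0,0,0],[0,0,0],[0,0,0],[0,0,0]], "hand": [0,0,0,0,0,0,0,0,0,0]}}

```text
time_s: 20.3
position: [0.5836, 0.0147, 0.1667]
tool_rot: [[-0.032, 0.939, 0.342], [0.999, 0.031, 0.01], [-0.001, 0.342, -0.94]]
ft_force: [0.2, -0.0, -1.7]
grip_width: 0.0111
gripper_force: 39.4
```

{"name": "drive_tool", "arguments": {"offset": [[0,-0.012,-0.004],[0,0,0],[0,0,0],[0,0,0],[0,0,0],[0,0,0],[0,0,0],[0,0,0],[0,0,0],[0,0,0]], "turn": [[0,0,0],[0,0,0],[0,0,0],[0,0,0],[0,0,0],[0,0,0],[0,0,0],[0,0,0],[0,0,0],[0,0,0]], "hand": [0,0,0,0,0,0,0,0,0,0]}}

```text
time_s: 21.55
position: [0.5831, 0.0147, 0.1667]
tool_rot: [[-0.032, 0.939, 0.342], [0.999, 0.031, 0.01], [-0.001, 0.342, -0.94]]
ft_force: [0.4, -0.8, -2.1]
grip_width: 0.0108
gripper_force: 39.4
```

```bash
python3 - <<'E'
from h import *
heel()
E
```

```text
t 21.55 heel xyz mm [  4.63   0.24 -13.67] tilt 19.98 roll -0.08 yaw 1.88 F [ 0.39 -0.8  -2.13] M [-0.01  0.24  0.03] grip 10.8
```

{"name": "drive_tool", "arguments": {"offset": [[0,-0.024,-0.009],[0,0,0],[0,0,0],[0,0,0],[0,0,0],[0,0,0],[0,0,0],[0,0,0],[0,0,0],[0,0,0]], "turn": [[0,0,0],[0,0,0],[0,0,0],[0,0,0],[0,0,0],[0,0,0],[0,0,0],[0,0,0],[0,0,0],[0,0,0]], "hand": [0,0,0,0,0,0,0,0,0,0]}}

```text
time_s: 22.8
position: [0.5824, 0.0147, 0.1669]
tool_rot: [[-0.032, 0.939, 0.342], [0.999, 0.031, 0.01], [-0.002, 0.343, -0.94]]
ft_force: [5.3, 0.1, -1.6]
grip_width: 0.0111
gripper_force: 39.2
```

```bash
python3 - <<'E'
from h import *
heel()
E
```

```text
t 22.80 heel xyz mm [  3.96   0.2  -13.49] tilt 20.03 roll -0.09 yaw 1.88 F [ 5.25 -0.05 -1.63] M [ 0.15 -0.67  0.08] grip 11.1
```

```bash
cat >> h.py <<'E'
L=L+np.array([-.0011,0,.0006])
def sw(t):go(15*np.sin(np.radians(t))+.1,-14.4,t)
E
python3 - <<'E'
from h import *
heel();sw(14)
E
```

```text
t 22.80 heel xyz mm [  5.06   0.17 -14.09] tilt 20.03 roll -0.09 yaw 1.88 F [ 5.25 -0.05 -1.63] M [ 0.15 -0.67  0.08] grip 11.1
n 10 offset [-0.001  0.002  0.013] turn [0.101 0.001 0.   ]
```

{"name": "drive_tool", "arguments": {"offset": [[0,0.002,0.016],[0,0.002,0.016],[0,0.002,0.016],[0,0.002,0.016],[0,0.002,0.016],[0,0.002,0.016],[0,0.003,0.016],[0,0.003,0.016],[0,0,0],[0,0,0]], "turn": [[0.125,0,0],[0.125,0,0],[0.125,0,0],[0.125,0,0],[0.125,0,0],[0.125,0,0],[0.125,0,0],[0.125,0,0],[0,0,0],[0,0,0]], "hand": [0,0,0,0,0,0,0,0,0,0]}}

```text
time_s: 24.05
position: [0.5845, 0.0147, 0.1621]
tool_rot: [[-0.032, 0.97, 0.242], [0.999, 0.032, 0.006], [-0.002, 0.242, -0.97]]
ft_force: [5.7, 0.7, -4.0]
grip_width: 0.0113
gripper_force: 39.2
```

```bash
sed -i 's/w)\/6,3))/w)\/6,3),"tot",np.round(v*n\/.04,3))/' h.py; python3 - <<'E'
from h import *
heel();sw(9.5)
E
```

```text
t 24.05 heel xyz mm [  3.56   0.17 -14.5 ] tilt 14.02 roll -0.09 yaw 1.87 F [ 5.74  0.54 -3.96] M [ 0.15 -0.82  0.03] grip 11.3
n 10 offset [-0.001  0.002  0.009] turn [0.075 0.001 0.   ] tot [-0.005  0.016  0.091]
```

{"name": "drive_tool", "arguments": {"offset": [[0,0.003,0.014],[0,0.003,0.014],[0,0.003,0.014],[0,0.003,0.014],[0,0.003,0.014],[0,0.003,0.014],[0,0.002,0.014],[0,0,0],[0,0,0],[0,0,0]], "turn": [[0.107,0,0],[0.107,0,0],[0.107,0,0],[0.107,0,0],[0.107,0,0],[0.107,0,0],[0.107,0,0],[0,0,0],[0,0,0],[0,0,0]], "hand": [0,0,0,0,0,0,0,0,0,0]}}

```text
time_s: 25.3
position: [0.5858, 0.0148, 0.1583]
tool_rot: [[-0.032, 0.986, 0.165], [0.999, 0.032, 0.004], [-0.001, 0.165, -0.986]]
ft_force: [4.4, 0.0, -3.0]
grip_width: 0.011
gripper_force: 39.2
```

```bash
python3 - <<'E'
from h import *
heel();sw(7)
E
```

```text
t 25.30 heel xyz mm [  2.5    0.2  -14.72] tilt 9.49 roll -0.08 yaw 1.86 F [ 4.42 -0.11 -3.02] M [ 0.07 -0.64  0.07] grip 11.0
n 10 offset [-0.001  0.001  0.004] turn [0.041 0.001 0.   ] tot [-0.006  0.009  0.044]
```

{"name": "drive_tool", "arguments": {"offset": [[0,0.003,0.012],[0,0.003,0.012],[0,0.003,0.012],[0,0.003,0.012],[0,0,0],[0,0,0],[0,0,0],[0,0,0],[0,0,0],[0,0,0]], "turn": [[0.103,0,0],[0.103,0,0],[0.103,0,0],[0.103,0,0],[0,0,0],[0,0,0],[0,0,0],[0,0,0],[0,0,0],[0,0,0]], "hand": [0,0,0,0,0,0,0,0,0,0]}}

```text
time_s: 26.55
position: [0.5865, 0.0148, 0.1565]
tool_rot: [[-0.032, 0.992, 0.122], [0.999, 0.032, 0.003], [-0.001, 0.122, -0.993]]
ft_force: [0.9, -0.3, -2.1]
grip_width: 0.0112
gripper_force: 39.5
```

```bash
python3 - <<'E'
from h import *
heel();sw(5.5)
E
```

```text
t 26.55 heel xyz mm [  2.     0.22 -14.55] tilt 6.99 roll -0.08 yaw 1.86 F [ 0.89 -0.37 -2.07] M [-0.01 -0.1   0.05] grip 11.2
n 10 offset [-0.001  0.     0.003] turn [0.025 0.001 0.   ] tot [-0.006  0.002  0.028]
```

{"name": "drive_tool", "arguments": {"offset": [[0,-0.003,0.01],[0,-0.002,0.01],[0,0,0.01],[0,0,0],[0,0,0],[0,0,0],[0,0,0],[0,0,0],[0,0,0],[0,0,0]], "turn": [[0.083,0,0],[0.083,0,0],[0.084,0,0],[0,0,0],[0,0,0],[0,0,0],[0,0,0],[0,0,0],[0,0,0],[0,0,0]], "hand": [0,0,0,0,0,0,0,0,0,0]}}

```text
time_s: 27.8
position: [0.5867, 0.0148, 0.1556]
tool_rot: [[-0.032, 0.995, 0.097], [0.999, 0.032, 0.002], [-0.002, 0.097, -0.995]]
ft_force: [-0.5, 0.6, 5.8]
grip_width: 0.0112
gripper_force: 40.5
```

```bash
python3 - <<'E'
from h import *
heel();sw(4.5)
E
```

```text
t 27.80 heel xyz mm [  1.55   0.18 -14.26] tilt 5.55 roll -0.09 yaw 1.86 F [-0.47  0.6   5.83] M [ 0.01 -0.19  0.04] grip 11.2
n 10 offset [-0.001  0.     0.003] turn [0.017 0.001 0.   ] tot [-0.005  0.002  0.026]
```

Contact at tilt 5.5° puts the free edge 10 mm above the rim, which matches the bead resting on the catch. Releasing.

{"name": "drive_tool", "arguments": {"offset": [[0,0,0],[0,0,0],[0,0,0],[0,0,-0.1],[0,0,-0.2],[0,0,-0.3],[0,0,-0.4],[0,0,-0.3],[0,0,-0.2],[0,0,0]], "turn": [[0,0,0],[0,0,0],[0,0,0],[0,0,0],[0,0,0],[0,0,0],[0,0,0],[0,0,0],[0,0,0],[0,0,0]], "hand": [0.4,0.4,0.4,0.4,0.4,0.4,0.4,0.4,0.4,0.4]}}

```text
time_s: 29.05
position: [0.5809, 0.0147, 0.2156]
tool_rot: [[-0.032, 0.995, 0.097], [0.999, 0.032, 0.001], [-0.002, 0.097, -0.995]]
ft_force: [0.1, -0.3, -0.3]
grip_width: 0.0342
gripper_force: 0.0
```

```bash
python3 - <<'E'
from h import *
a=get_image("scene");b=get_image("wrist");heel()
cv2.imwrite("pics/rel.png",np.hstack([cv2.resize(a[150:270,200:360],(400,300)),cv2.resize(b,(400,300))]))
s=observe();Rz=Ro.from_euler('z',YAW,degrees=True).as_matrix()
T=L+Rz@np.array([96,0,13+0])/1e3+np.array([0,0,.010])
print("edge target",T);plan(T,toolR(YAW,0)[0])
E
```

```text
t 29.15 heel xyz mm [-4.53  0.32 44.88] tilt 5.48 roll -0.07 yaw 1.85 F [-0.    0.28  0.52] M [ 0.    0.07 -0.01] grip 33.8
edge target [0.63334996 0.01609917 0.1676    ]
n 10 offset [-0.001  0.125  0.124] turn [0.091 0.001 0.   ] tot [-0.008  1.255  1.245]
```

View pics/rel.png

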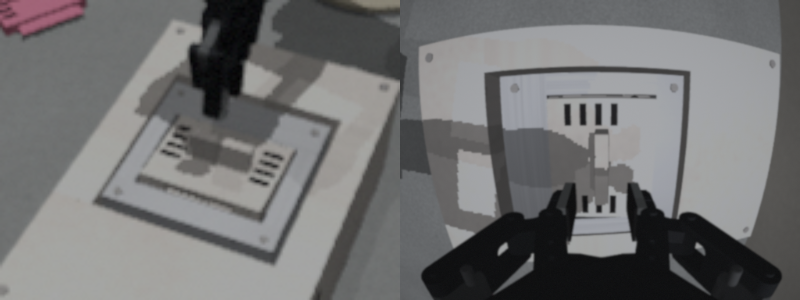

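```bash
python3 - <<'E'
from h import *
Rz=Ro.from_euler('z',YAW,degrees=True).as_matrix()
T=L+Rz@np.array([87,0,23])/1e3
print(T);plan(T,toolR(YAW,0)[0],n=8)
E
```

```text
[0.62435465 0.01580862 0.1676    ]
n 8 offset [-0.001  0.129  0.154] turn [0.114 0.002 0.   ] tot [-0.008  1.029  1.234]
```

{"name": "drive_tool", "arguments": {"offset": [[0,0.2,0.05],[0,0.2,0.05],[0,0.2,0.12],[0,0.2,0.2],[0,0.1,0.2],[0,0.06,0.22],[0,0.04,0.22],[0,0.02,0.16],[0,0,0],[0,0,0]], "turn": [[0.114,0,0],[0.114,0,0],[0.114,0,0],[0.114,0,0],[0.114,0,0],[0.114,0,0],[0.114,0,0],[0.114,0,0],[0,0,0],[0,0,0]], "hand": [0,0,0,0,0,0,0,0,0,0], "newtons": 20}}

```text
time_s: 30.4
position: [0.6237, 0.016, 0.1695]
tool_rot: [[-0.032, 0.999, 0.001], [0.999, 0.032, -0.002], [-0.002, 0.001, -1.0]]
ft_force: [-0.8, -0.7, -0.1]
grip_width: -0.0002
gripper_force: 0.0
```

```bash
cat >> h.py <<'E'
def tip():
    s=observe();Rz=Ro.from_euler('z',YAW,degrees=True).as_matrix()
    print("t %.2f tcp in hood mm"%s['time_s'],(Rz.T@(np.array(s['position'])-L)*1e3).round(2),"F",np.round(s['ft_force'],2),"M",np.round(s['wrist_torque'],2),s['grip_width'])
E
python3 - <<'E'
from h import *
tip();st()
E
```

```text
t 30.40 tcp in hood mm [86.4   0.24 24.87] F [-0.84 -0.7  -0.13] M [0.04 0.01 0.03] -0.0001917713354051153
30.4 [0.6237 0.016  0.1695] [-0.84 -0.7  -0.13] [0.04 0.01 0.03] -0.0002 0.0 [ -9.4  31.8  67.6  -0.1  80.4 -11.2]
[[-0.032, 0.999, 0.001], [0.999, 0.032, -0.002], [-0.002, 0.001, -1.0]]
```

{"name": "drive_tool", "arguments": {"offset": [[0,0,0.06],[0,0,0.08],[0,0,0.08],[0,0,0.06],[0,0,0.04],[0,0,0],[0,0,0],[0,0,0],[0,0,0],[0,0,0]], "turn": [[0,0,0],[0,0,0],[0,0,0],[0,0,0],[0,0,0],[0,0,0],[0,0,0],[0,0,0],[0,0,0],[0,0,0]], "hand": [0,0,0,0,0,0,0,0,0,0]}}

```text
time_s: 31.65
position: [0.6237, 0.016, 0.1563]
tool_rot: [[-0.032, 0.999, 0.001], [0.999, 0.032, -0.001], [-0.001, 0.001, -1.0]]
ft_force: [0.2, -0.6, -0.0]
grip_width: -0.0004
gripper_force: 0.0
```

{"name": "drive_tool", "arguments": {"offset": [[0,0,0.02],[0,0,0.02],[0,0,0],[0,0,0],[0,0,0],[0,0,0],[0,0,0],[0,0,0],[0,0,0],[0,0,0]], "turn": [[0,0,0],[0,0,0],[0,0,0],[0,0,0],[0,0,0],[0,0,0],[0,0,0],[0,0,0],[0,0,0],[0,0,0]], "hand": [0,0,0,0,0,0,0,0,0,0]}}

```text
time_s: 32.9
position: [0.6237, 0.016, 0.1547]
tool_rot: [[-0.032, 0.999, 0.001], [0.999, 0.032, -0.001], [-0.001, 0.001, -1.0]]
ft_force: [-0.1, -0.4, -0.4]
grip_width: -0.0002
gripper_force: 0.0
```

```bash
python3 - <<'E'
from h import *
tip()
E
```

```text
t 32.90 tcp in hood mm [86.35  0.23 10.13] F [-0.13 -0.37 -0.37] M [-0.03 -0.03  0.05] -0.00020644615077910025
```

{"name": "drive_tool", "arguments": {"offset": [[0,0,0.025],[0,0,0],[0,0,0],[0,0,0],[0,0,0],[0,0,0],[0,0,0],[0,0,0],[0,0,0],[0,0,0]], "turn": [[0,0,0],[0,0,0],[0,0,0],[0,0,0],[0,0,0],[0,0,0],[0,0,0],[0,0,0],[0,0,0],[0,0,0]], "hand": [0,0,0,0,0,0,0,0,0,0]}}

```text
time_s: 34.15
position: [0.6238, 0.016, 0.1542]
tool_rot: [[-0.032, 0.999, 0.002], [0.999, 0.032, -0.002], [-0.002, 0.002, -1.0]]
ft_force: [-0.9, 0.8, 5.4]
grip_width: 0.0002
gripper_force: 2.8
```

{"name": "drive_tool", "arguments": {"offset": [[0,0,0.025],[0,0,0],[0,0,0],[0,0,0],[0,0,0],[0,0,0],[0,0,0],[0,0,0],[0,0,0],[0,0,0]], "turn": [[0,0,0],[0,0,0],[0,0,0],[0,0,0],[0,0,0],[0,0,0],[0,0,0],[0,0,0],[0,0,0],[0,0,0]], "hand": [0,0,0,0,0,0,0,0,0,0]}}

```text
time_s: 35.4
position: [0.6239, 0.016, 0.1538]
tool_rot: [[-0.032, 0.999, 0.002], [0.999, 0.032, -0.002], [-0.002, 0.002, -1.0]]
ft_force: [-2.0, 1.0, 9.1]
grip_width: -0.0002
gripper_force: 4.5
```

```bash
python3 - <<'E'
from h import *
tip()
E
```

```text
t 35.40 tcp in hood mm [86.57  0.2   9.25] F [-1.97  1.03  9.05] M [0.06 0.38 0.07] -0.00020229398365363124
```

{"name": "drive_tool", "arguments": {"offset": [[0,0,0.0125],[0,0,0],[0,0,0],[0,0,0],[0,0,0],[0,0,0],[0,0,0],[0,0,0],[0,0,0],[0,0,0]], "turn": [[0,0,0],[0,0,0],[0,0,0],[0,0,0],[0,0,0],[0,0,0],[0,0,0],[0,0,0],[0,0,0],[0,0,0]], "hand": [0,0,0,0,0,0,0,0,0,0]}}

```text
time_s: 36.65
position: [0.6239, 0.016, 0.1528]
tool_rot: [[-0.032, 0.999, 0.002], [0.999, 0.032, -0.002], [-0.002, 0.002, -1.0]]
ft_force: [-1.0, -0.6, 5.7]
grip_width: -0.0001
gripper_force: 2.9
```

```bash
python3 - <<'E'
from h import *
tip()
E
```

```text
t 36.65 tcp in hood mm [86.59  0.21  8.22] F [-1.01 -0.63  5.72] M [ 0.06  0.17 -0.01] -0.00010122837878438504
```

{"name": "drive_tool", "arguments": {"offset": [[0,0,0.0125],[0,0,0],[0,0,0.0125],[0,0,0],[0,0,0],[0,0,0],[0,0,0],[0,0,0],[0,0,0],[0,0,0]], "turn": [[0,0,0],[0,0,0],[0,0,0],[0,0,0],[0,0,0],[0,0,0],[0,0,0],[0,0,0],[0,0,0],[0,0,0]], "hand": [0,0,0,0,0,0,0,0,0,0]}}

```text
time_s: 37.9
position: [0.6236, 0.016, 0.1511]
tool_rot: [[-0.032, 0.999, 0.0], [0.999, 0.032, -0.001], [-0.001, 0.0, -1.0]]
ft_force: [0.5, -0.3, 1.3]
grip_width: 0.0002
gripper_force: 0.5
```

```bash
python3 - <<'E'
from h import *
tip()
E
```

```text
t 37.90 tcp in hood mm [86.25  0.23  6.54] F [ 0.54 -0.35  1.26] M [ 0.02 -0.13  0.01] 0.0002471562209523485
```

{"name": "drive_tool", "arguments": {"offset": [[0,0,0.025],[0,0,0.025],[0,0,0.025],[0,0,0],[0,0,0],[0,0,0],[0,0,0],[0,0,0],[0,0,0],[0,0,0]], "turn": [[0,0,0],[0,0,0],[0,0,0],[0,0,0],[0,0,0],[0,0,0],[0,0,0],[0,0,0],[0,0,0],[0,0,0]], "hand": [0,0,0,0,0,0,0,0,0,0]}}

```text
time_s: 39.15
position: [0.6237, 0.016, 0.1482]
tool_rot: [[-0.032, 0.999, 0.001], [0.999, 0.032, -0.001], [-0.001, 0.001, -1.0]]
ft_force: [-0.4, 0.6, -0.6]
grip_width: -0.0002
gripper_force: 0.0
```

```bash
python3 - <<'E'
from h import *
tip()
E
```

```text
t 39.15 tcp in hood mm [86.35  0.24  3.64] F [-0.39  0.63 -0.64] M [ 0.07 -0.01 -0.04] -0.00015964615033741732
```

{"name": "drive_tool", "arguments": {"offset": [[0,0,0.025],[0,0,0.025],[0,0,0],[0,0,0],[0,0,0],[0,0,0],[0,0,0],[0,0,0],[0,0,0],[0,0,0]], "turn": [[0,0,0],[0,0,0],[0,0,0],[0,0,0],[0,0,0],[0,0,0],[0,0,0],[0,0,0],[0,0,0],[0,0,0]], "hand": [0,0,0,0,0,0,0,0,0,0]}}

```text
time_s: 40.4
position: [0.6237, 0.016, 0.1462]
tool_rot: [[-0.032, 0.999, 0.001], [0.999, 0.032, -0.001], [-0.001, 0.001, -1.0]]
ft_force: [0.8, -0.3, -0.4]
grip_width: 0.0001
gripper_force: 0.0
```

{"name": "drive_tool", "arguments": {"offset": [[0,0,0.02],[0,0,0],[0,0,0],[0,0,0],[0,0,0],[0,0,0],[0,0,0],[0,0,0],[0,0,0],[0,0,0]], "turn": [[0,0,0],[0,0,0],[0,0,0],[0,0,0],[0,0,0],[0,0,0],[0,0,0],[0,0,0],[0,0,0],[0,0,0]], "hand": [0,0,0,0,0,0,0,0,0,0]}}

```text
time_s: 41.65
position: [0.6237, 0.016, 0.1454]
tool_rot: [[-0.032, 0.999, 0.001], [0.999, 0.032, -0.001], [-0.001, 0.001, -1.0]]
ft_force: [-0.1, -0.9, 0.4]
grip_width: -0.0003
gripper_force: 0.0
```

```bash
python3 - <<'E'
from h import *
tip()
E
```

```text
t 41.65 tcp in hood mm [86.34  0.22  0.85] F [-0.07 -0.94  0.38] M [0.   0.01 0.01] -0.00028407481237634875
```

{"name": "drive_tool", "arguments": {"offset": [[0,0,0.02],[0,0,0],[0,0,0],[0,0,0],[0,0,0],[0,0,0],[0,0,0],[0,0,0],[0,0,0],[0,0,0]], "turn": [[0,0,0],[0,0,0],[0,0,0],[0,0,0],[0,0,0],[0,0,0],[0,0,0],[0,0,0],[0,0,0],[0,0,0]], "hand": [0,0,0,0,0,0,0,0,0,0]}}

```text
time_s: 42.9
position: [0.6238, 0.016, 0.1448]
tool_rot: [[-0.032, 0.999, 0.001], [0.999, 0.032, -0.001], [-0.001, 0.001, -1.0]]
ft_force: [0.4, 2.2, 5.0]
grip_width: -0.0002
gripper_force: 2.2
```

```bash
python3 - <<'E'
from h import *
tip()
E
```

```text
t 42.90 tcp in hood mm [86.43  0.24  0.15] F [0.37 2.16 4.99] M [ 0.23  0.01 -0.01] -0.00016373100246917164
```

Firm contact at rim level, so it has snapped. Retreating and checking.

{"name": "drive_tool", "arguments": {"offset": [[0,0,-0.1],[0,0,-0.3],[0,0,-0.5],[0,0,-0.6],[0,0,-0.6],[0,0,-0.6],[0,0,-0.4],[0,0,-0.2],[0,0,0],[0,0,0]], "turn": [[0,0,0],[0,0,0],[0,0,0],[0,0,0],[0,0,0],[0,0,0],[0,0,0],[0,0,0],[0,0,0],[0,0,0]], "hand": [0,0,0,0,0,0,0,0,0,0]}}

```text
time_s: 44.15
position: [0.6234, 0.0162, 0.2759]
tool_rot: [[-0.032, 0.999, -0.001], [0.999, 0.032, -0.001], [-0.001, -0.001, -1.0]]
ft_force: [0.0, 0.7, 0.3]
grip_width: 0.0001
gripper_force: 0.0
```

```bash
python3 - <<'E'
from h import *
a=get_image("scene");b=get_image("wrist");tip()
cv2.imwrite("pics/end.png",np.hstack([cv2.resize(a[150:270,200:360],(400,300)),cv2.resize(b,(400,300))]))
E
```

```text
t 44.25 tcp in hood mm [ 86.08   0.41 131.32] F [ 0.56 -0.28 -0.97] M [ 0.   -0.01  0.01] -0.00022296778868025676
```

View pics/end.png

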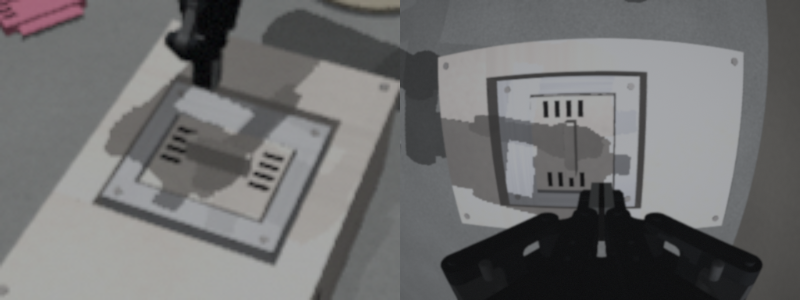

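The cover sits flush and level in the opening, around (215,165) in the scene half, with the free edge no longer raised. Handing in.

```bash
python3 -c "
from rig import env
print(env.close_job())"
```

```text
the job is handed in; nothing more can be done
None
```

The lamp cover is hooked under the ledge, snapped shut and level with the rim. I handed the job in at about 44 s; contact forces read at the end of each move stayed under about 10 N. The interlock reading and the judge's verdict weren't visible to me.

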